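# Open the props desk: supports out, then lower the flap

## Robot

A 6-joint arm with a two-finger parallel gripper is mounted at the origin on the work surface. World frame = base frame: x ahead of the robot, y to its left, z up, the work surface at z = 0. Lengths are in mm, angles in degrees, forces in N, time in s.
With the tool pointing down it reaches from about 350 to 850 mm from the base axis. Payload 8.1 kg.
Tool frame: the origin (TCP) lies between the finger pads; the fingertips stand 22 mm ahead of it and the grasp point (between the pads) lies 3 mm ahead of it; z points along the fingers, y is the line along which they close (so a half turn about z gives the same grasp; the last joint's range is limited). The gripper opens to 85 mm and grips with 20 to 120 N. Pads are 22 mm wide; open, the fingers measure 114 mm over their backs; the gripper's body (76 mm by 85 mm) begins 54 mm behind the grasp point. The pads swing forward as they close: fully open they stand 13 mm farther back than shut.
Start: joints at [-80.695, 7.471, 85.268, -0, 87.261, -4.893], TCP at [147.183, -581.672, 253.292] pointing down, gripper open.
Joint ranges: [-169.43, 169.43], [-51.17, 129.36], [1.28, 143.12], [-76.62, 256.62], [0, 156.53], [-152.29, 152.29]. Speed limits (degrees/s): [136.94, 136.94, 159.86, 180, 180, 180].

## Interface

Orientations are given as [roll, pitch, yaw] about the fixed x, y, z axes, in that order (R = Rz(yaw) Ry(pitch) Rx(roll)).
In Python, from bench import sense, snapshot, calibration, hand_in gives the robot as it stands.
- The arm moves only by the shell command python3 -m crank 'ROWS' [FORCE]. ROWS is JSON, a list of rows, each a list of 5 numbers: the shift along the tool's x, y, z in cm, then the turn about the tool's z in rad, then the finger opening in cm, from 0 to 8.54. A call has 1 to 20 rows; each row is the pose to reach, as a shift and turn from the pose commanded when the call began, along the tool's axes at that moment; what a row does not reach only later rows make up. A row lasts 1/10 s, in which the tool goes at most 50 mm and 8.59 degrees, less where a joint would pass 70% of its speed; a pose out of reach is approached as far as the arm can. A call with a gripper value outside its range is refused whole. The fingers move at their own pace and stop on an object; FORCE is the grip in N (left out, the last holds). Time passes only in rows, so rows that repeat a pose let the fingers close. It gives the time, the measured TCP pose, the force, the opening and the grip force at its end, in the units of the state.
- sense(): the state, without advancing time (a new reading comes with each control period).
- snapshot(name): name is "scene" or "side" or "wrist"; returns (picture, depth): 384x512x3 uint8, red, green, blue; 384x512 float32, mm along the optical axis (not along the pixel's ray), 0 where there is no reading.
- calibration(name): a dict with "fovy" (degrees; the focal length in pixels is half the picture's height over the tangent of half this angle, whatever the lens; pixels are square), "cx", "cy" (the principal point, pixels), "rvec" (rotation vector, rad) and "tvec" (3), from world to camera coordinates, as OpenCV has them; the wrist camera has in their place "tool_from_camera" (4x4, takes a point from camera to tool coordinates, whose origin is the TCP and whose axes are the flange's). Camera axes: x right, y down, z forward; pixel columns grow to the right and rows downward; lengths in mm; the calibration is good to about 2 mm. The wrist camera is an equidistant fisheye: a pixel r from the principal point sees the ray r / f radians off the axis. A picture is of the moment at which its call begins: read the wrist's pose just before it. calibration takes no time and is no camera call.
- hand_in(): hands the job in; it is judged then, once.
The state is a dict: "time": time; "joint_pos": joint angles; "qd": joint speeds; "joint_efforts": joint torques, N m; "tool_pos": TCP position; "tcp_rot": TCP orientation; "ft_force": force on the tool from outside, world axes, zero at the start; "wrist_torque": the same for the moment, N m; "finger_gap": finger opening in mm; "grip_force": force on a finger pad.
Only numpy, scipy, OpenCV 4.12 (cv2) and the standard library are available. Lean on these libraries where they do the work, as an engineer would, in place of code of your own. Each camera call takes 0.05 s, during which the arm holds its last target. There are 200 camera calls.

## Task

Make the props master's little writing desk ready for use: draw out both slide-out supports by their knobs, each until you feel it come firmly up against its stop but without wrenching it, and then take the flap by its bar and lower it gently onto them, without letting it fall. Leave the flap lying level on both drawn-out supports, let go of everything, and leave the other props on the table alone.

Things in the scene. Friction and masses are not known exactly. Their poses are not given: they have to be found in the camera images.
- desk: small dark-wood table-top writing desk, fixed; 200 deep (x), 290 wide (y), 222 high. Origin on the table under the middle of the flap's hinge line, which lies over the front face of its 92 high base. x points from the desk's front to its back (away from the robot), y to the user's left, z up. Its front faces the robot, turned up to 0.28 rad
- hinge (a point): middle of the flap's hinge line (which runs along the desk's y), 100 above the table, at x = 0 in the desk frame; axes as desk
- flap (a joint): angle of the flap about the hinge line, rad: 0 shut (leaning back 0.21 from upright, away from the robot), 0.21 upright, 1.78 level towards the robot, 2.35 hanging. Its hinge is a little stiff: it stays put between shut and upright, but falls if let go more than about 0.2 (heavy) to 0.45 (light) past upright. Mass 0.3 to 0.65 kg. May start up to 0.12 ajar
- flap_bar (a point): middle of the round brass bar on the flap's free edge: 10 thick, 110 long, parallel to the hinge line and 165 from it in the flap's plane, on a post at each end. The flap is a board 12 thick (centred on the hinge line), 260 wide, that ends 125 from the hinge: an open gap of 40 to the bar's centre. The bar can turn between fingers. Shut: 261 above the table; level: 100
- left_support: slide-out wooden support, 18 wide, 24 high, top 94 above the table, 105 to the desk's +y; slides to the desk's -x with 2.5 N friction and stays where left. Origin 12 behind its front end; at desk x = 0 when home; starts 0 to 20 out. A hidden springy stop (3 N per mm) halts it somewhere 70 to 105 out, different each time and on each side: it can only be felt
- right_support: the same at the desk's -y, 105 from the middle
- left_knob (a point): centre of the head of the left support's brass knob: disc 24 across (y, z), 12 thick along the desk's x, on a stem 12 thick and 20 long from the support's front end; 82 above the table, 38 in front of the support's origin. The shut flap rises close behind and above (32 behind the head's centre), so a wide gripper must come tilted, its body leaning back towards the robot
- right_knob (a point): the same on the right support
- left_runner: hidden guide of the left support, fixed inside the desk, which carries the rubber stop somewhere along it (the origin says nothing of where); a pull of 10 to 20 N on the stop is plenty, 40 N would damage it; origin 105 to the desk's +y, 50 above the table
- right_runner: the same for the right support, at the desk's -y
- sugar_bowl: silver-plated lidded sugar bowl, 90 across, 98 high; bystander; origin at the centre of its foot
- shepherdess: white porcelain figurine, 72 across, 131 high; fragile bystander; origin at the centre of its foot
- opera_glasses: mother-of-pearl opera glasses standing on their big lenses, 100 by 46, 62 high; bystander; origin between the lenses on the table
- picture_frame: small gilt picture frame, 100 wide, 130 high, standing on a back foot; bystander; origin under the frame

How it is judged (in metres and radians):
On the way, in this order (a step that is already met when the one before it is completed fails the run):
1. one support, either one, is drawn out against its stop (pressed on it with more than 3 N) (((x of left_knob in the frame of desk below -0.103 m and contact force between left_support and left_runner above 3 N) or (x of right_knob in the frame of desk below -0.103 m and contact force between right_support and right_runner above 3 N))), for 0.1 s.
2. the second support too is drawn out against its stop, the first still being out (x of each of left_knob, right_knob in the frame of desk below -0.103 m and (contact force between left_support and left_runner above 3 N or contact force between right_support and right_runner above 3 N)), for 0.1 s.
3. the flap is lowered level onto the two supports (value of joint flap between 1.73 and 1.83 rad and x of each of left_knob, right_knob in the frame of desk below -0.103 m), for 0.2 s.
At the end, for the whole second after the job is handed in: The flap lies level and at rest on the supports (1.73 to 1.83 rad), and both supports are still drawn out by at least 65 mm (knob centre more than 103 mm in front of the desk's origin, along the desk's x) (all of step 3 and velocity of joint flap between -0.05 and 0.05 rad/s); the robot touches nothing.
It fails at once if the flap is lowered well past upright while a support is not drawn out (value of joint flap above 0.8 rad and not (x of each of left_knob, right_knob in the frame of desk below -0.103 m)).
It fails at once if the flap falls or is slammed (turns faster than 2.5 rad/s) (velocity of joint flap above 2.5 rad/s).
It fails at once if the flap is pushed below level (past 1.90 rad) (value of joint flap above 1.9 rad).
It fails at once if a support is wrenched against its stop with more than 40 N (contact force between left_support and left_runner above 40 N or contact force between right_support and right_runner above 40 N).
It fails at once if a prop on the table is shifted by more than 30 mm or tipped (distance of any of sugar_bowl, shepherdess, opera_glasses, picture_frame from where it was at the start of the episode above 0.03 m or angle between any of sugar_bowl, shepherdess, opera_glasses, picture_frame's own z axis and vertical above 0.4 rad).
It also fails if it takes over 67 s, if anything falls off the work surface, if the arm or the gripper's body presses on something with over 40 N, if the wrist force passes 120 N, or if a joint passes its speed limit or range.

## Working session

There is one attempt and no reset: what is moved stays moved. The work goes in short steps, Python scripts to look and compute and a shell command to move; the robot and the scene stay as the last step left them, time stands still between calls to the robot, and variables do not carry over. Pictures are saved under pics/ and viewed, at most 10 in all, crops included, and the job is handed in when it is done.

```bash
mkdir -p pics; ls
python3 - <<'E'
from bench import sense,snapshot,calibration
import cv2,numpy as np
print(sense())
for n in("scene","side"):
    p,d=snapshot(n); cv2.imwrite(f"pics/{n}0.png",p[:,:,::-1]); np.save(f"pics/{n}0.npy",d); print(n,calibration(n))
print(calibration("wrist"))
a=cv2.imread("pics/scene0.png");b=cv2.imread("pics/side0.png")
E
```

```text
pics
{'time': 0.0, 'joint_pos': array([-8.06932426e+01,  7.51637969e+00,  8.53286757e+01,  5.95906142e-04,
        8.72616673e+01, -4.89191593e+00]), 'qd': array([-0.13170814, -0.04272428,  0.04983669, -0.00370233,  0.07213275,
        0.0416818 ]), 'joint_efforts': array([-4.37264898e-03, -5.69396996e+01, -5.00562394e+01, -5.22130304e-04,
        1.48047408e-02,  4.47304990e-05]), 'tool_pos': array([ 147.12562543, -581.16050269,  252.23692313]), 'tcp_rot': array([-1.79893717e+02, -9.69392360e-03,  1.41986353e+01]), 'ft_force': array([ 0.3138473 ,  0.08142881, -0.37234251]), 'wrist_torque': array([ 0.00538103, -0.01667876, -0.01875427]), 'grip_force': 0.0, 'finger_gap': 85.70971001858476}
scene {'fovy': 47.2422938770397, 'cx': 259.6666097657274, 'cy': 191.9270482881574, 'rvec': array([ 0.64875904, -2.67522917,  1.10417742]), 'tvec': array([ 506.96752205,  302.92388321, 1026.38673503])}
side {'fovy': 54.42461610489083, 'cx': 254.32882107427125, 'cy': 184.77663835675529, 'rvec': array([ 0.52315348, -2.54365893,  1.42988293]), 'tvec': array([526.50181777, 244.2554113 , 988.90616246])}
{'fovy': 65.70646984690485, 'cx': 253.6753568994515, 'cy': 186.22900925333533, 'tool_from_camera': array([[ 2.26541895e-04, -9.47654775e-01, -3.19296689e-01,
         8.08262021e+01],
       [ 9.99999005e-01, -2.29962579e-04,  1.39201821e-03,
        -2.73066508e-01],
       [-1.39257899e-03, -3.19296687e-01,  9.47653780e-01,
        -1.20722733e+02],
       [ 0.00000000e+00,  0.00000000e+00,  0.00000000e+00,
         1.00000000e+00]])}
```

View pics/scene0.png

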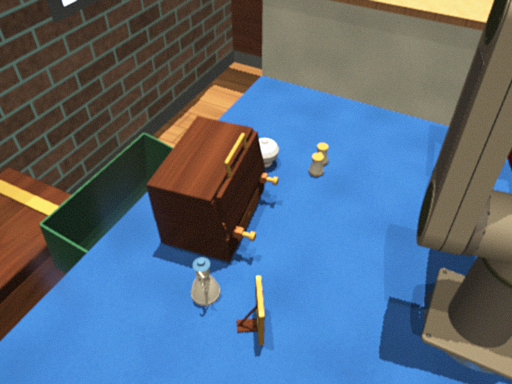

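View pics/side0.png

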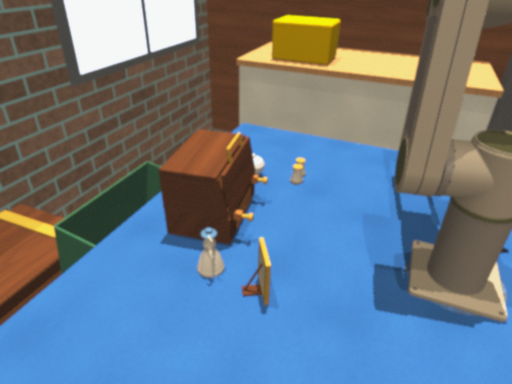

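The scene picture shows the desk with knobs at about (251,236) and (273,181), and the bar from (228,173) to (243,137). The frame is at (262,310), the shepherdess at (204,285), the glasses at (318,160) and the bowl behind the desk at (268,150). The side picture shows the same from lower down.

```bash
cat > h.py <<'E'
import cv2,numpy as np
from bench import *
from scipy.spatial.transform import Rotation as R
def world(n,d):
    c=calibration(n);f=192/np.tan(np.radians(c["fovy"]/2))
    v,u=np.mgrid[:384,:512]
    P=np.stack([(u-c["cx"])/f*d,(v-c["cy"])/f*d,d],-1)
    M=R.from_rotvec(c["rvec"]).as_matrix()
    return (P-c["tvec"])@M   # M^T (P-t)
E
python3 - <<'E'
from h import *
for n,boxes in dict(scene=dict(lk=(238,220,262,246),rk=(262,170,284,190),bar=(222,130,250,178),frame=(232,272,272,350),sheph=(188,254,222,314),glass=(304,138,334,182),bowl=(256,132,284,172),top=(165,120,225,185)),side=dict(lk=(234,205,258,225),rk=(252,172,272,188),bar=(224,132,246,162))).items():
    p=cv2.imread(f"pics/{n}0.png");d=np.load(f"pics/{n}0.npy");W=world(n,d)
    hsv=cv2.cvtColor(p,cv2.COLOR_BGR2HSV)
    for k,(a,b,c,e) in boxes.items():
        w=W[b:e,a:c].reshape(-1,3);h=hsv[b:e,a:c].reshape(-1,3).astype(int);dd=d[b:e,a:c].ravel()
        if k in("lk","rk","bar"): m=(h[:,0]>10)&(h[:,0]<32)&(h[:,1]>120)&(h[:,2]>130)&(dd>0)
        else: m=(dd>0)&(w[:,2]>12)&((h[:,0]<95)|(h[:,0]>125)|(h[:,1]<120))
        q=w[m]; print(n,k,m.sum(),"med",np.median(q,0).round(),"lo",np.percentile(q,3,0).round(),"hi",np.percentile(q,97,0).round())
        if k in("bar",):
            c0=q.mean(0);g=q[np.linalg.norm(q-np.median(q,0),axis=1)<75]; u=np.linalg.svd(g-g.mean(0),full_matrices=False)[2][0]; t=(g-g.mean(0))@u
            print("  dir",u.round(3),"ends",(g.mean(0)+u*t.min()).round(),(g.mean(0)+u*t.max()).round())
E
```

```text
scene lk 104 med [572.  80.  92.] lo [548.  69.  82.] hi [593.  87.  98.]
scene rk 68 med [ 606. -126.   92.] lo [ 584. -134.   83.] hi [ 625. -119.   98.]
scene bar 234 med [651. -34. 266.] lo [ 637. -122.  222.] hi [719.  38. 270.]
  dir [-0.253  0.922  0.292] ends [672. -94. 234.] [636.  37. 275.]
scene frame 502 med [441. 260. 120.] lo [418. 206.  16.] hi [479. 285. 134.]
scene sheph 933 med [594. 236.  55.] lo [574. 129.  14.] hi [628. 257. 132.]
scene glass 389 med [ 527. -308.   49.] lo [ 512. -371.   14.] hi [ 547. -287.   67.]
scene bowl 583 med [ 661. -245.   81.] lo [ 631. -296.   41.] hi [ 701. -105.  206.]
scene top 3323 med [745.  13. 224.] lo [ 656. -121.  222.] hi [815. 108. 227.]
side lk 100 med [579.  82.  89.] lo [547.  14.  52.] hi [610.  91.  96.]
side rk 59 med [ 611. -125.   89.] lo [ 585. -276.   -1.] hi [ 670. -118.   95.]
side bar 296 med [666. -52. 223.] lo [ 634. -129.  220.] hi [725.  41. 267.]
  dir [ 0.396 -0.888 -0.235] ends [642.   9. 249.] [ 699. -117.  216.]
```

Run:
```python
from h import *
p=cv2.imread("pics/scene0.png");d=np.load("pics/scene0.npy");W=world("scene",d)
w=W[100:260,140:290].reshape(-1,3)
t=w[(abs(w[:,2]-224)<5)&(w[:,0]>600)]
print("top",cv2.minAreaRect(t[:,:2].astype(np.float32)))
hsv=cv2.cvtColor(p,cv2.COLOR_BGR2HSV)[100:260,140:290].reshape(-1,3).astype(int)
br=(hsv[:,0]>10)&(hsv[:,0]<32)&(hsv[:,1]>120)&(hsv[:,2]>120)
g=w[br&(w[:,2]>255)]; c=g.mean(0);u=np.linalg.svd(g-c,full_matrices=False)[2][0];s=(g-c)@u
print("bar",len(g),c,u,c+u*s.min(),c+u*s.max(), g[:,2].max())
yaw=np.arctan2(-u[0]*np.sign(u[1]),u[1]*np.sign(u[1]));print("yaw",yaw)
for nm,y0 in(("lk",1),("rk",-1)):
    g=w[br&(w[:,2]<105)&(w[:,2]>70)&((w[:,1]*y0)>40)]
    ex=np.array([np.cos(yaw),np.sin(yaw)]);ey=np.array([-ex[1],ex[0]])
    X=g[:,:2]@ex;Y=g[:,:2]@ey
    print(nm,len(g),"X",np.sort(X)[::6].round(),"Y",np.percentile(Y,[5,50,95]).round(),"z",np.percentile(g[:,2],[5,95]))
```

```text
top ((725.1651611328125, -6.3125762939453125), (187.09109497070312, 295.3336181640625), 8.788383483886719)
bar 163 [620.45249184  29.44060698 308.67661775] [ 0.39886442 -0.66706954 -0.62922603] [224.20326259 692.13644961 933.77707046] [666.77231667 -48.02567709 235.60507253] 939.7002366936741
yaw 0.5388999463771174
lk 126 X [508. 511. 513. 514. 516. 519. 521. 526. 528. 533. 535. 537. 538. 540.
 542. 545. 547. 548. 550. 552. 555.] Y [-241. -226. -210.] z [85.59155712 97.33254579]
rk 72 X [432. 436. 439. 442. 445. 452. 458. 463. 463. 466. 469. 472.] Y [-431. -420. -407.] z [83.34040747 97.56553251]
```

Run:
```python
from h import *
p=cv2.imread("pics/scene0.png");d=np.load("pics/scene0.npy");W=world("scene",d)
w=W[100:260,140:290].reshape(-1,3)
hsv=cv2.cvtColor(p,cv2.COLOR_BGR2HSV)[100:260,140:290].reshape(-1,3).astype(int)
br=(hsv[:,0]>10)&(hsv[:,0]<32)&(hsv[:,1]>120)&(hsv[:,2]>120)
g=w[br&(w[:,2]>250)&(w[:,2]<290)]; c=g.mean(0)
vx,vy,x0,y0=cv2.fitLine(g[:,:2].astype(np.float32),cv2.DIST_HUBER,0,.01,.01).ravel()
yaw=np.arctan2(-vx*np.sign(vy),abs(vy));s=(g[:,0]-x0)*vx+(g[:,1]-y0)*vy
print("bar",len(g),c,yaw,(x0,y0),s.min(),s.max(),np.percentile(g[:,2],[5,50,95]))
for yaw in (yaw,.153):
  ex=np.array([np.cos(yaw),np.sin(yaw)]);ey=np.array([-ex[1],ex[0]])
  print("bar X,Y",g[:,:2].mean(0)@ex,np.percentile(g[:,:2]@ey,[1,99]), "topY",np.array([725,-6.3])@ey)
  for nm,y0_ in(("lk",1),("rk",-1)):
    q=w[br&(w[:,2]<105)&(w[:,2]>70)&((w[:,1]*y0_)>40)]
    X=q[:,:2]@ex;Y=q[:,:2]@ey
    print(nm,len(q),"X",np.percentile(X,[0,5,50,95,100]).round(),"Y",np.percentile(Y,[5,50,95]).round(),"z",np.percentile(q[:,2],[5,95]))
    top=X<X.min()+13; print("  head mid Y",np.percentile(Y[top],[5,95]).round(),q[top].max(0))
  # base front face
  b=w[(w[:,2]>30)&(w[:,2]<60)&(w[:,1]<95)&(w[:,1]>-140)&(w[:,0]>560)&(w[:,0]<700)]; print("front",len(b),np.percentile(b[:,:2]@ex,[2,20,50,80]) if len(b) else 0)
```

```text
bar 154 [646.53492963 -13.78890549 267.34046619] 0.1478605 (np.float32(646.0236), np.float32(-13.972766)) -55.5693668015844 62.6357133470132 [263.44512723 267.82843467 270.26496784]
bar X,Y 637.4488731395245 [-171.02669635  -53.63122359] topY -113.03993397057056
lk 126 X [552. 554. 583. 602. 638.] Y [-15.  -5.   2.] z [85.59155712 97.33254579]
  head mid Y [-11.   4.] [559.59103529  86.59340691  98.1182674 ]
rk 72 X [558. 559. 582. 601. 603.] Y [-222. -214. -207.] z [83.34040747 97.56553251]
  head mid Y [-219. -205.] [ 595.07889812 -118.96675345   96.25152785]
front 173 [604.94736466 605.79123697 606.57706794 608.22437268]
bar X,Y 636.8808309138132 [-174.30604019  -56.91662866] topY -116.71913775335544
lk 126 X [552. 554. 583. 602. 638.] Y [-18.  -8.  -1.] z [85.59155712 97.33254579]
  head mid Y [-14.   1.] [559.59103529  86.59340691  98.1182674 ]
rk 72 X [557. 558. 581. 599. 602.] Y [-225. -217. -210.] z [83.34040747 97.56553251]
  head mid Y [-222. -208.] [ 595.07889812 -118.96675345   96.25152785]
front 173 [604.34909275 605.1825379  605.93487482 607.77563144]
```

```bash
python3 -m crank '[[20,-15.5,0,-1.5,5],[45.3,-35.1,0,-3.04,5],[45.3,-35.1,0,-3.04,5],[45.3,-35.1,0,-3.04,5],[45.3,-35.1,0,-3.04,5],[45.3,-35.1,0,-3.04,5],[45.3,-35.1,0,-3.04,5],[45.3,-35.1,0,-3.04,5],[45.3,-35.1,0,-3.04,5],[45.3,-35.1,0,-3.04,5],[45.3,-35.1,0,-3.04,5],[45.3,-35.1,0,-3.04,5],[45.3,-35.1,0,-3.04,5],[45.3,-35.1,0,-3.04,5],[45.3,-35.1,0,-3.04,5],[45.3,-35.1,0,-3.04,5],[45.3,-35.1,0,-3.04,5],[45.3,-35.1,0,-3.04,5],[45.3,-35.1,0,-3.04,5],[45.3,-35.1,0,-3.04,5]]' 40
python3 - <<'E'
from h import *
s=sense();print(s["tool_pos"],s["tcp_rot"],s["joint_pos"].round(1))
p,d=snapshot("wrist");cv2.imwrite("pics/w1.png",p[:,:,::-1]);np.save("pics/w1.npy",d);np.savez("pics/w1p.npz",p=s["tool_pos"],r=s["tcp_rot"])
E
```

```text
time: 2.1
tool_pos: [500.0, -130.2, 252.8]
tcp_rot: [180.0, -0.0, -173.6]
ft_force: [0.6, -0.6, -0.6]
finger_gap: 50.1
grip_force: 0.0
[ 499.96738262 -130.17255468  252.77085364] [ 1.79974165e+02 -4.94988873e-02 -1.73559166e+02] [ -20.3   -5.5   98.4    0.    87.1 -116.7]
```

View pics/w1.png

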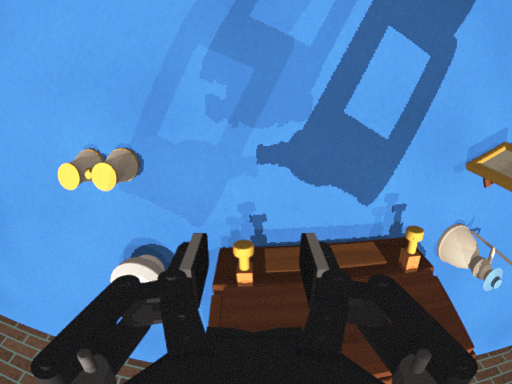

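The wrist view shows the right knob head at about (244,246) and the left at about (414,234), with the fingers straddling the right one. The supports stick out slightly.

```bash
cat >> h.py <<'E'
def wworld(d,pos,rot):
    c=calibration("wrist");f=192/np.tan(np.radians(c["fovy"]/2))
    v,u=np.mgrid[:384,:512];x=u-c["cx"];y=v-c["cy"];r=np.hypot(x,y)+1e-9;th=r/f
    P=np.stack([np.tan(th)*x/r*d,np.tan(th)*y/r*d,d],-1)
    T=c["tool_from_camera"];t=P@T[:3,:3].T+T[:3,3]
    return t@R.from_euler("xyz",rot,degrees=True).as_matrix().T+pos
E
python3 - <<'E'
from h import *
z=np.load("pics/w1p.npz");d=np.load("pics/w1.npy");W=wworld(d,z["p"],z["r"])
p=cv2.imread("pics/w1.png");h=cv2.cvtColor(p,cv2.COLOR_BGR2HSV).astype(int)
br=(h[...,0]>18)&(h[...,0]<34)&(h[...,1]>120)&(h[...,2]>110)
yaw=.15;ex=np.array([np.cos(yaw),np.sin(yaw)]);ey=np.array([-ex[1],ex[0]])
for n,(a,b,c,e) in dict(rk=(228,232,262,275),lk=(398,220,430,262)).items():
    q=W[b:e,a:c][br[b:e,a:c]];q=q[(q[:,2]>60)&(q[:,2]<110)]
    X=q[:,:2]@ex;Y=q[:,:2]@ey;m=X<np.percentile(X,2)+14
    print(n,len(q),"X",np.percentile(X,[1,5,25,50,75,95]).round(),"headY",np.percentile(Y[m],[2,50,98]).round(1),"stemY",np.percentile(Y[~m],[5,50,95]).round(1),"z",np.percentile(q[:,2],[2,98]).round())
w=W[240:300,215:440].reshape(-1,3);g=w[abs(w[:,2]-92)<4];print(len(g))
E
```

```text
rk 295 X [557. 557. 560. 565. 578. 587.] headY [-228.9 -218.6 -208.2] stemY [-223.8 -218.8 -214.2] z [84. 95.]
lk 248 X [551. 552. 556. 561. 575. 586.] headY [-20.8 -13.7  -3.1] stemY [-14.9 -11.4  -3.4] z [83. 94.]
1242
```

```bash
python3 -m crank '[[-4.5,-0.6,3,-0.038,5],[-8.4,-1.2,6,-0.038,5],[-8.4,-1.2,9,-0.038,5],[-8.4,-1.2,12,-0.038,5],[-8.4,-1.2,14,-0.038,5],[-8.4,-1.2,15.5,-0.038,5],[-8.4,-1.2,16.3,-0.038,5],[-8.4,-1.2,16.3,-0.038,5]]'
python3 - <<'E'
from h import *
s=sense();print(s["ft_force"],s["tool_pos"],s["tcp_rot"])
p,d=snapshot("wrist");cv2.imwrite("pics/w2.png",p[:,:,::-1])
E
```

```text
time: 2.95
tool_pos: [584.5, -133.1, 89.4]
tcp_rot: [180.0, -0.1, -171.8]
ft_force: [-0.2, -0.0, -0.3]
finger_gap: 50.1
grip_force: 0.0
[-0.24274664 -0.04216862 -0.27461628] [ 584.4520216  -133.14237915   89.40605917] [ 1.79959916e+02 -8.18307549e-02 -1.71794446e+02]
```

View pics/w2.png

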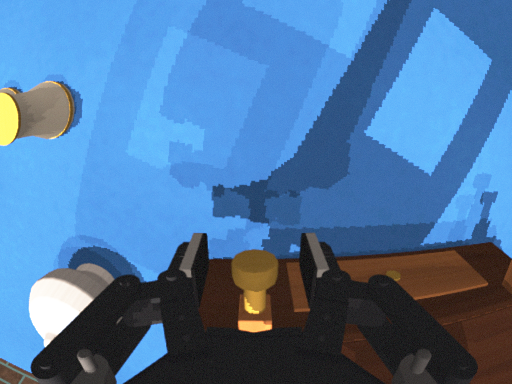

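The knob sits centred between the open pads and nothing is touching. I'll close on it, then pull.

```bash
python3 -m crank '[[0,0,0,0,1.5],[0,0,0,0,1.5],[0,0,0,0,1.5],[0,0,0,0,1.5],[0,0,0,0,1.5],[0,0,0,0,1.5]]' 45; python3 -m crank '[[0.5,0,0,0,1.5],[1.5,0,0,0,1.5],[2.5,0,0,0,1.5],[3.5,0,0,0,1.5],[4.5,0,0,0,1.5],[5.2,0,0,0,1.5],[5.7,0,0,0,1.5],[5.7,0,0,0,1.5],[5.7,0,0,0,1.5]]' 45
```

```text
time: 3.6
tool_pos: [586.0, -132.7, 92.2]
tcp_rot: [180.0, 0.1, -171.7]
ft_force: [-1.7, 4.4, 6.9]
finger_gap: 22.3
grip_force: 43.9
time: 4.5
tool_pos: [529.3, -141.2, 92.2]
tcp_rot: [-180.0, 0.1, -171.7]
ft_force: [-2.6, 4.5, 8.7]
finger_gap: 21.9
grip_force: 45.0
```

```bash
python3 -m crank '[[0.3,0,0,0,1.5],[0.6,0,0,0,1.5],[0.6,0,0,0,1.5]]' 45
python3 - <<'E'
from h import *
p,d=snapshot("wrist");cv2.imwrite("pics/w3.png",p[:,:,::-1])
E
```

```text
time: 4.8
tool_pos: [523.8, -142.1, 92.2]
tcp_rot: [-180.0, 0.2, -171.7]
ft_force: [-1.2, 5.0, 6.3]
finger_gap: 22.1
grip_force: 44.8
```

View pics/w3.png

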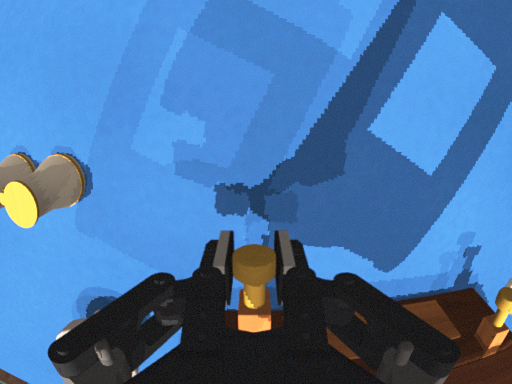

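The support is coming along with the knob, which is still held centrally at (254,265). I'll go on in small steps and watch the force.

```bash
for i in 1; do python3 -m crank '[[0.3,0,0,0,1.5],[0.3,0,0,0,1.5]]' | grep -E "tool|ft"; python3 -m crank '[[0.4,0,0,0,1.5],[0.4,0,0,0,1.5]]'| grep -E "tool|ft"; done
```

```text
tool_pos: [520.9, -142.5, 92.2]
ft_force: [-0.1, 5.3, 6.8]
tool_pos: [516.9, -143.1, 92.2]
ft_force: [-1.3, 5.1, 7.1]
```

```bash
python3 -m crank '[[0.2,0,0,0,1.5],[0.2,0,0,0,1.5]]' | grep -E "tool|ft|gr"
```

```text
tool_pos: [515.1, -143.4, 92.2]
ft_force: [-0.0, 4.0, 6.1]
grip_force: 44.8
```

```bash
python3 -m crank '[[0.4,0,0,0,1.5],[0.4,0,0,0,1.5]]' | grep -E "tool|ft"; python3 -m crank '[[0.3,0,0,0,1.5],[0.3,0,0,0,1.5]]'| grep -E "tool|ft"
```

```text
tool_pos: [511.0, -144.0, 92.2]
ft_force: [-0.2, 4.8, 6.9]
tool_pos: [508.1, -144.5, 92.2]
ft_force: [-0.8, 4.4, 6.4]
```

```bash
python3 -m crank '[[0.4,0,0,0,1.5],[0.4,0,0,0,1.5]]' | grep -E "tool|ft"; python3 -m crank '[[0.3,0,0,0,1.5],[0.3,0,0,0,1.5]]'| grep -E "tool|ft"
```

```text
tool_pos: [504.0, -145.1, 92.2]
ft_force: [0.1, 4.9, 6.5]
tool_pos: [501.1, -145.5, 92.2]
ft_force: [0.6, 4.6, 6.2]
```

```bash
python3 -m crank '[[0.4,0,0,0,1.5],[0.4,0,0,0,1.5]]' | grep -E "tool|ft"; python3 -m crank '[[0.3,0,0,0,1.5],[0.3,0,0,0,1.5]]'| grep -E "tool|ft"
```

```text
tool_pos: [498.0, -146.0, 92.2]
ft_force: [5.6, 5.0, 2.7]
tool_pos: [496.0, -146.3, 92.3]
ft_force: [10.4, 5.2, -2.5]
```

```bash
python3 -m crank '[[0.2,0,0,0,1.5],[0.2,0,0,0,1.5],[0.2,0,0,0,1.5],[0.2,0,0,0,1.5]]'
```

```text
time: 7.05
tool_pos: [494.8, -146.5, 92.3]
tcp_rot: [-179.9, 0.5, -171.7]
ft_force: [15.0, 5.5, -4.5]
finger_gap: 21.7
grip_force: 44.4
```

```bash
python3 -m crank '[[-0.3,0,0,0,5],[-0.3,0,0,0,5],[-0.3,0,0,0,5],[-0.3,0,0,0,5],[-0.3,0,-3,0,5],[-0.3,0,-7,0,5],[-0.3,0,-9,0,5],[-0.3,0,-9,0,5]]'
```

```text
time: 7.85
tool_pos: [496.1, -147.6, 184.5]
tcp_rot: [-179.8, 0.3, -171.8]
ft_force: [1.3, 0.1, -0.6]
finger_gap: 49.9
grip_force: 0.0
```

```bash
python3 -m crank '[[-2,5,0,0,5],[-4,10,0,0,5],[-6,15,0,0,5],[-8.4,20,0,0,5],[-8.4,21,2,0,5],[-8.4,21,5,0,5],[-8.4,21,7.5,0,5],[-8.4,21,9,0,5],[-8.4,21,9.8,0,5],[-8.4,21,9.8,0,5]]'
python3 - <<'E'
from h import *
s=sense()
p,d=snapshot("wrist");cv2.imwrite("pics/w4.png",p[:,:,::-1])
W=wworld(d,s["tool_pos"],s["tcp_rot"]);h=cv2.cvtColor(p,cv2.COLOR_RGB2HSV).astype(int)
br=(h[...,0]>15)&(h[...,0]<34)&(h[...,1]>120)&(h[...,2]>90)
ex=np.array([np.cos(.15),np.sin(.15)]);ey=np.array([-ex[1],ex[0]])
for n,(a,b,c,e) in dict(lk=(228,240,285,330),rk=(0,200,150,384)).items():
    q=W[b:e,a:c][br[b:e,a:c]];q=q[(q[:,2]>60)&(q[:,2]<110)]
    X=q[:,:2]@ex;Y=q[:,:2]@ey
    print(n,len(q),np.percentile(X,[1,5,50,95]).round(),np.percentile(Y,[2,50,98]).round()) if len(q) else None
print(s["tool_pos"][:2]@ex,s["tool_pos"][:2]@ey)
E
```

```text
time: 8.85
tool_pos: [546.0, 73.0, 81.0]
tcp_rot: [180.0, -0.1, -171.8]
ft_force: [0.0, -0.4, -0.2]
finger_gap: 50.2
grip_force: 0.0
lk 2214 [551. 551. 554. 581.] [-19.  -9.   2.]
550.8046777279952 -9.426654320424458
```

View pics/w4.png

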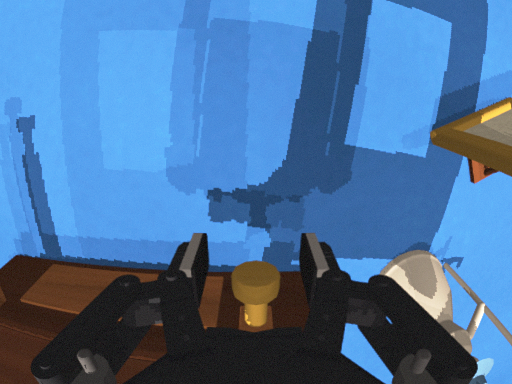

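The left knob is centred between the pads at (256,283), with its head about 6 mm deeper than the TCP. I'll close and pull.

```bash
python3 -m crank '[[-0.3,0,0,0,5],[-0.3,0,0,0,1.5],[-0.3,0,0,0,1.5],[-0.3,0,0,0,1.5],[-0.3,0,0,0,1.5],[-0.3,0,0,0,1.5],[-0.3,0,0,0,1.5],[-0.3,0,0,0,1.5]]' 45; python3 -m crank '[[0.5,0,0,0,1.5],[1.5,0,0,0,1.5],[2.5,0,0,0,1.5],[3.5,0,0,0,1.5],[4.5,0,0,0,1.5],[5.0,0,0,0,1.5],[5.3,0,0,0,1.5],[5.3,0,0,0,1.5],[5.3,0,0,0,1.5]]' 45;python3 -m crank '[[0.3,0,0,0,1.5],[0.3,0,0,0,1.5]]' | grep -E "tool|ft"
```

```text
time: 9.7
tool_pos: [550.9, 74.4, 83.7]
tcp_rot: [180.0, 0.1, -171.7]
ft_force: [-0.6, 2.5, 5.7]
finger_gap: 22.4
grip_force: 43.8
time: 10.6
tool_pos: [498.0, 66.5, 83.6]
tcp_rot: [180.0, 0.1, -171.7]
ft_force: [-1.9, 2.7, 9.4]
finger_gap: 22.3
grip_force: 44.7
tool_pos: [495.3, 66.0, 83.7]
ft_force: [-0.4, 4.0, 7.7]
```

```bash
python3 -m crank '[[0.4,0,0,0,1.5],[0.4,0,0,0,1.5]]' | grep -E "tool|ft"; python3 -m crank '[[0.3,0,0,0,1.5],[0.3,0,0,0,1.5]]'| grep -E "tool|ft"
```

```text
tool_pos: [491.2, 65.4, 83.7]
ft_force: [0.5, 3.8, 9.1]
tool_pos: [488.3, 65.0, 83.7]
ft_force: [0.3, 3.5, 7.9]
```

```bash
python3 -m crank '[[0.3,0,0,0,1.5],[0.3,0,0,0,1.5]]' | grep -E "tool|ft"
```

```text
tool_pos: [485.4, 64.5, 83.7]
ft_force: [-0.6, 3.6, 8.4]
```

```bash
python3 -m crank '[[0.4,0,0,0,1.5],[0.4,0,0,0,1.5]]' | grep -E "tool|ft"; python3 -m crank '[[0.3,0,0,0,1.5],[0.3,0,0,0,1.5]]'| grep -E "tool|ft"
```

```text
tool_pos: [482.2, 64.1, 83.7]
ft_force: [5.0, 5.2, 4.3]
tool_pos: [480.3, 63.7, 83.8]
ft_force: [10.8, 5.3, -2.8]
```

```bash
python3 -m crank '[[0.2,0,0,0,1.5],[0.2,0,0,0,1.5],[0.2,0,0,0,1.5],[0.2,0,0,0,1.5]]'; python3 -m crank '[[-0.3,0,0,0,5],[-0.3,0,0,0,5],[-0.3,0,0,0,5],[-0.3,0,0,0,5],[-0.3,0,-3,0,5],[-0.3,0,-8,0,5],[-0.3,0,-13,0,5],[-0.3,0,-18,0,5],[-0.3,0,-22,0,5],[-0.3,0,-24,0,5],[-0.3,0,-24,0,5]]'
```

```text
time: 12.2
tool_pos: [479.0, 63.6, 83.8]
tcp_rot: [180.0, 0.5, -171.7]
ft_force: [15.8, 6.1, -5.2]
finger_gap: 22.2
grip_force: 44.4
time: 13.3
tool_pos: [480.1, 63.4, 326.6]
tcp_rot: [-179.9, 0.4, -171.7]
ft_force: [-0.5, 0.6, 0.4]
finger_gap: 50.1
grip_force: 0.0
```

```bash
python3 -m crank '[[-4,-3,-0.5,0.15,4],[-8,-6,-1,0.3,4],[-12,-8,-1,0.45,4],[-15.4,-10.4,-1,0.6,4],[-15.4,-10.4,-1,0.75,4],[-15.4,-10.4,-1,0.9,4],[-15.4,-10.4,-1,1.05,4],[-15.4,-10.4,-1,1.2,4],[-15.4,-10.4,-1,1.35,4],[-15.4,-10.4,-1,1.5,4],[-15.4,-10.4,-1,1.565,4],[-15.4,-10.4,-1,1.565,4]]' 25
python3 - <<'E'
from h import *
s=sense();print(s["tool_pos"],s["tcp_rot"])
p,d=snapshot("wrist");cv2.imwrite("pics/w5.png",p[:,:,::-1]);np.save("pics/w5.npy",d)
W=wworld(d,s["tool_pos"],s["tcp_rot"]);h=cv2.cvtColor(p,cv2.COLOR_RGB2HSV).astype(int)
br=(h[...,0]>15)&(h[...,0]<34)&(h[...,1]>110)&(h[...,2]>90)
ex=np.array([np.cos(.15),np.sin(.15)]);ey=np.array([-ex[1],ex[0]])
q=W[br];q=q[(q[:,2]>255)&(q[:,2]<275)]
print(len(q),np.percentile(q[:,:2]@ex,[2,25,50,75,98]).round(1),np.percentile(q[:,:2]@ey,[2,50,98]).round(),np.percentile(q[:,2],[2,50,98]).round(1))
print(s["tool_pos"][:2]@ex,s["tool_pos"][:2]@ey)
E
```

```text
time: 14.5
tool_pos: [645.4, -17.4, 330.3]
tcp_rot: [-179.8, -0.0, 98.5]
ft_force: [1.1, -0.2, 0.6]
finger_gap: 40.0
grip_force: 0.0
[645.3880224  -17.39009766 330.28234631] [-1.79836159e+02 -3.74618306e-02  9.85353472e+01]
2247 [632.9 635.  637.4 639.8 642.1] [-167. -103.  -56.] [262.8 266.5 268.3]
635.5422668821008 -113.64040639947464
```

View pics/w5.png

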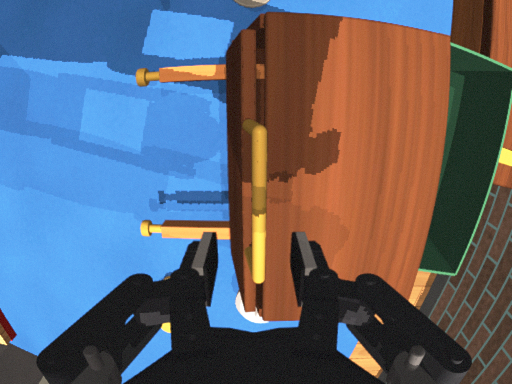

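The bar runs from about (257,130) to (259,280), aligned with the fingers' gap. Both supports are out, with heads at (143,77) and (147,229). I'll descend and grip the bar.

```bash
python3 -m crank '[[0,0.2,2,0,4],[0,0.2,4,0,4],[0,0.2,5.5,0,4],[0,0.2,6.1,0,4],[0,0.2,6.1,0,0.5],[0,0.2,6.1,0,0.5],[0,0.2,6.1,0,0.5],[0,0.2,6.1,0,0.5],[0,0.2,6.1,0,0.5],[0,0.2,6.1,0,0.5],[0,0.2,6.1,0,0.5]]' 25
python3 - <<'E'
import numpy as np
# arc: hinge at z 100, bar r=165, lean = a-.21 ; path of bar rel. to shut
r=16.5
z0=None
for a in np.arange(0,1.801,.08):
    t=a-.21; print(round(a,2),"dy",round(-r*(np.sin(t)-np.sin(-.21)),2),"dz",round(-r*(np.cos(t)-np.cos(-.21)),2))
t=1.78-.21;print("level",-r*(np.sin(t)+np.sin(.21)),r*(np.cos(.21)-np.cos(t)))
E
```

```text
time: 15.65
tool_pos: [648.4, -17.1, 272.2]
tcp_rot: [179.9, 0.0, 98.6]
ft_force: [1.1, 0.7, 4.2]
finger_gap: 9.1
grip_force: 26.4
0.0 dy -0.0 dz -0.0
0.08 dy -1.3 dz -0.22
0.16 dy -2.61 dz -0.34
0.24 dy -3.93 dz -0.36
0.32 dy -5.25 dz -0.26
0.4 dy -6.56 dz -0.07
0.48 dy -7.84 dz 0.24
0.56 dy -9.1 dz 0.64
0.64 dy -10.32 dz 1.14
0.72 dy -11.49 dz 1.74
0.8 dy -12.62 dz 2.43
0.88 dy -13.69 dz 3.2
0.96 dy -14.69 dz 4.06
1.04 dy -15.62 dz 5.0
1.12 dy -16.47 dz 6.01
1.2 dy -17.23 dz 7.08
1.28 dy -17.91 dz 8.22
1.36 dy -18.5 dz 9.4
1.44 dy -18.99 dz 10.62
1.52 dy -19.38 dz 11.88
1.6 dy -19.67 dz 13.17
1.68 dy -19.86 dz 14.48
1.76 dy -19.94 dz 15.79
level -19.939583115835912 16.12437070222135
```

```bash
python3 -m crank '[[0,-0.5,-0.1,0,0.5],[0,-1.3,-0.22,0,0.5],[0,-2.6,-0.34,0,0.5],[0,-3.9,-0.36,0,0.5],[0,-5.2,-0.26,0,0.5],[0,-6.5,-0.07,0,0.5],[0,-7.2,0.1,0,0.5],[0,-7.8,0.24,0,0.5],[0,-7.8,0.24,0,0.5]]' 25
```

```text
time: 16.55
tool_pos: [570.1, -28.9, 268.7]
tcp_rot: [-180.0, -0.0, 98.6]
ft_force: [-1.6, -0.4, 2.2]
finger_gap: 8.7
grip_force: 25.6
```

```bash
python3 -m crank '[[0,-0.6,0.2,0,0.5],[0,-1.3,0.4,0,0.5],[0,-2.5,0.9,0,0.5],[0,-3.7,1.5,0,0.5],[0,-4.8,2.2,0,0.5],[0,-5.9,3.0,0,0.5],[0,-6.9,3.8,0,0.5],[0,-7.8,4.8,0,0.5],[0,-8.3,5.3,0,0.5],[0,-8.6,5.8,0,0.5],[0,-8.6,5.8,0,0.5]]' 25
python3 - <<'E'
from h import *
p,d=snapshot("side");cv2.imwrite("pics/s6.png",cv2.resize(p[100:270,130:330,::-1],(800,600)[:2]))
E
```

```text
time: 17.65
tool_pos: [485.1, -41.6, 209.4]
tcp_rot: [-179.9, -0.0, 98.6]
ft_force: [5.5, -1.2, -5.7]
finger_gap: 8.5
grip_force: 24.6
```

View pics/s6.png

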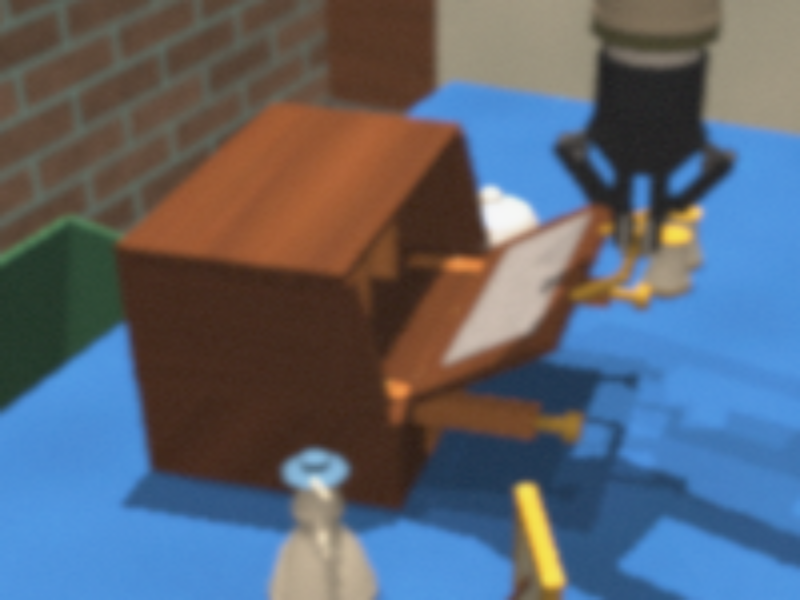

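The flap is partway down and the fingers are holding the bar at about (640,240). The supports are out beneath it. I'll continue lowering.

```bash
python3 -m crank '[[0,-0.4,0.5,0,0.5],[0,-0.8,1.1,0,0.5],[0,-1.4,2.2,0,0.5],[0,-2.0,3.4,0,0.5],[0,-2.5,4.6,0,0.5],[0,-2.9,5.9,0,0.5],[0,-3.2,7.2,0,0.5],[0,-3.3,7.9,0,0.5],[0,-3.4,8.5,0,0.5],[0,-3.4,8.5,0,0.5]]' 25; python3 -m crank '[[0,0,0.3,0,0.5],[0,-0.1,0.6,0,0.5],[0,-0.1,0.9,0,0.5],[0,-0.1,0.9,0,0.5]]'
```

```text
time: 18.7
tool_pos: [455.2, -46.3, 126.8]
tcp_rot: [179.6, 0.0, 98.6]
ft_force: [16.0, 3.6, -2.8]
finger_gap: 8.8
grip_force: 24.5
time: 19.1
tool_pos: [454.9, -46.3, 118.6]
tcp_rot: [179.5, 0.0, 98.6]
ft_force: [17.6, 3.5, -2.3]
finger_gap: 8.9
grip_force: 24.7
```

```bash
python3 -m crank '[[0,0.2,0.2,0,0.5],[0,0.4,0.5,0,0.5],[0,0.4,0.5,0,0.5]]'; python3 -m crank '[[0,0,0.3,0,0.5],[0,0,0.3,0,0.5]]' | grep -E "tool|ft";  python3 -m crank '[[0,0,0.2,0,0.5],[0,0,0.2,0,0.5]]' | grep -E "tool|ft"
```

```text
time: 19.4
tool_pos: [455.6, -46.6, 114.6]
tcp_rot: [-180.0, 0.1, 98.6]
ft_force: [-11.6, 1.0, 26.3]
finger_gap: 8.6
grip_force: 28.2
tool_pos: [455.6, -46.9, 112.5]
ft_force: [-16.3, 0.3, 36.2]
tool_pos: [455.6, -47.0, 110.7]
ft_force: [-18.1, -0.7, 38.0]
```

```bash
python3 -m crank '[[0,0,-0.3,0,0.5],[0,0,-0.6,0,0.5],[0,0,-0.6,0,0.5]]' | grep -E "tool|ft"
python3 - <<'E'
from h import *
p,d=snapshot("side");cv2.imwrite("pics/s7.png",cv2.resize(p[100:270,130:330,::-1],(800,600)))
W=world("side",d);ex=np.array([np.cos(.15),np.sin(.15)]);ey=np.array([-ex[1],ex[0]])
X=W[...,:2]@ex-605;Y=W[...,:2]@ey+113
m=(X<-15)&(X>-120)&(abs(Y)<125)&(abs(W[...,2]-106)<20)
A=np.c_[X[m],Y[m],np.ones(m.sum())];z=W[...,2][m]
for i in range(5):
    c=np.linalg.lstsq(A,z,rcond=None)[0];r=abs(A@c-z);k=r<max(2,np.median(r)*2);A=A[k];z=z[k]
print(len(z),c, "angle approx",1.78+np.arctan(c[0]))
E
```

```text
tool_pos: [455.3, -47.0, 113.1]
ft_force: [3.1, -5.5, -0.5]
1299 [-6.99961495e-03 -7.22124171e-04  1.06678075e+02] angle approx 1.7730004993576949
```

View pics/s7.png

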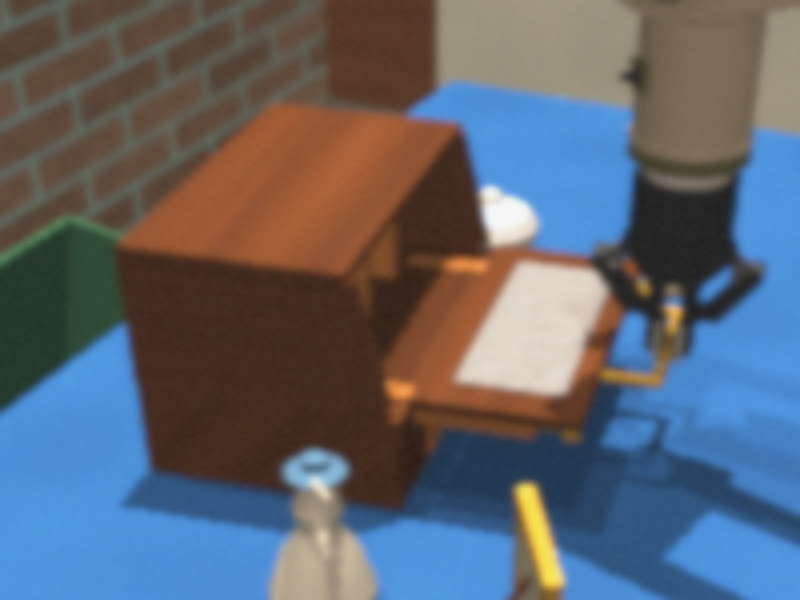

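The flap lies level on the supports (about 1.77 rad) and the force is close to zero. I'll release and rise.

```bash
python3 -m crank '[[0,0,0,0,2.4],[0,0,0,0,2.4],[0,0,0,0,2.4],[0,0,-0.5,0,2.4],[0,0,-1.5,0,2.4],[0,0,-3.5,0,2.4],[0,0,-7,0,2.4],[0,0,-11,0,2.4],[0,0,-15,0,2.4],[0,0,-15,0,2.4],[0,0,-15,0,2.4]]'
python3 - <<'E'
from h import *
p,d=snapshot("side")
ex=np.array([np.cos(.15),np.sin(.15)]);ey=np.array([-ex[1],ex[0]])
W=world("side",d);X=W[...,:2]@ex-605;Y=W[...,:2]@ey+113
m=(X<-15)&(X>-120)&(abs(Y)<125)&(abs(W[...,2]-106)<20)
A=np.c_[X[m],Y[m],np.ones(m.sum())];z=W[...,2][m]
for i in range(5):
    c=np.linalg.lstsq(A,z,rcond=None)[0];r=abs(A@c-z);k=r<max(2,np.median(r)*2);A=A[k];z=z[k]
print(len(z),c,1.78+np.arctan(c[0]))
s=sense();p,d=snapshot("wrist");W=wworld(d,s["tool_pos"],s["tcp_rot"]);h=cv2.cvtColor(p,cv2.COLOR_RGB2HSV).astype(int)
br=(h[...,0]>15)&(h[...,0]<34)&(h[...,1]>110)&(h[...,2]>60)
X=W[...,:2]@ex-605;Y=W[...,:2]@ey+113
for y in(105,-105):
    m=br&(abs(Y-y)<18)&(W[...,2]>60)&(W[...,2]<100)&(X<-90); print(y,m.sum(),np.percentile(X[m],[2,50]) if m.any() else 0)
E
```

```text
time: 21.25
tool_pos: [456.1, -46.3, 265.1]
tcp_rot: [179.8, 0.1, 98.6]
ft_force: [-0.4, -0.3, -0.3]
finger_gap: 23.8
grip_force: 0.0
1405 [ 2.19600482e-03 -8.65365240e-04  1.06682105e+02] 1.7821960012919382
105 0 0
-105 0 0
```

```bash
python3 -c "
from bench import hand_in;print(hand_in())"
```

```text
the job is handed in; nothing more can be done
None
```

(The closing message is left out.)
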